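# Fit the right filter cartridge and hook the cover on

### The job

Three spare filter cartridges lie around the open intake filter housing, but only one of them goes into it: try them until you find the one that drops fully home on the housing's floor, and leave the two that do not fit lying flat on the bench clear of the housing. Then close the housing with the aluminium cover plate: tilt it, hook an edge that runs parallel to its grip under the housing's lip, and lower the opposite edge until the plate lies flat on the ledge inside the far stop. Do not disturb the small wrench and the bearing lying on the bench.

Things in the scene. Friction and masses are not known exactly. Their poses are not given: they have to be found in the camera images.
- housing: grey open-topped filter housing fixed to the bench, 128 (x) x 140 (y) mm, 81 mm high at the lip; bolt ears reach y = +-86 mm, a 22 mm stub pipe sticks out on +x. Origin on the bench under the cavity's centre. Cavity 86 (x) x 106 (y) mm with a bevelled mouth 4 mm wider all round. A flat ledge 64 mm above the bench surrounds the mouth. The side with the lip (-x) faces roughly to the robot
- housing_floor (a point): centre of the cavity floor, 6 mm above the bench; axes as the housing
- housing_lip (a point): middle of the lip's lower free edge, at x = -49 mm, 76 mm above the bench (12 mm above the ledge); lip 5 mm thick. The slot under it goes back to x = -61 mm and is closed at its ends, y = +-64 mm. With 12 mm of slot the plate enters only tilted, about 5 to 20 degrees, its lip edge low
- housing_stop (a point): middle of the top inner edge of the stop on the +x side: it rises from the ledge (64 mm) to 73 mm, inner face at x = +59 mm of the housing
- housing_seat (a point): where the middle of the cover's underside belongs: ledge height (64 mm), at x = -1 mm, y = 0 of the housing; axes as the housing
- cartridge_a: filter cartridge: black block 24 mm high, pale pleats, about 0.2 kg; on top in the middle a grey grip rib 14 mm (x) x 50 mm (y), from 24 to 54 mm height. Origin: centre of its underside. The three are 80x100, 92x100 and 80x112 mm (x by y); which is which is not told. The 80x100 one fits with its x along the housing's x, either way round; the others stick in the mouth, undersides about 60 mm up
- cartridge_b: another such cartridge, same height and same grip rib, size not told
- cartridge_c: another such cartridge, same height and same grip rib, size not told
- cover: aluminium cover plate 114 (x) x 120 (y) x 4 mm, with a grey upright grip rib on top in the middle, 14 mm thick in x, 50 mm long in y, from 4 to 34 mm above the underside. Origin at the centre of its underside. Its two 120 mm edges (at x = +-57 mm) are alike, either may go under the lip. Weighs about 0.2 kg
- wrench_2: chrome combination wrench 160 mm long lying on the bench, loose, 8 mm high, to be left alone; origin below its middle, length along its y
- bearing: steel ball bearing, 52 mm across, 15 mm high, lying on the bench, loose, to be left alone; origin at the centre of its underside

How it is judged:
On the way:
1. the cartridge that fits lies fully home on the housing's floor (distance between cartridge_b and housing_floor below 0.009 m and z of cartridge_b in the frame of housing_floor below 0.004 m and angle between cartridge_b's own z axis and vertical below 0.06 rad), for 0.2 s.
At the end, for the whole second after the job is handed in: The fitting cartridge lies on the housing floor (4 mm high, 9 mm aside at most); the cover lies flat (0.03 rad) and still on the ledge, within 9 mm of housing_seat, under 3 mm above it, square to 0.12 rad; the other two lie flat on the bench, over 100 mm from the housing's centre (distance between cartridge_b and housing_floor below 0.009 m and z of cartridge_b in the frame of housing_floor below 0.004 m and distance between cover and housing_seat below 0.009 m and z of cover in the frame of housing_seat below 0.003 m and angle between cover's own z axis and vertical below 0.03 rad and angle between the x axis of cover and the x axis of housing, either way round below 0.12 rad and linear speed of cover below 0.02 m/s and height (world z) of each of cartridge_a, cartridge_c below 0.008 m and angle between each of cartridge_a, cartridge_c's own z axis and vertical below 0.1 rad and horizontal distance between each of cartridge_a, cartridge_c and housing above 0.1 m); the robot touches nothing.
It fails at once if the wrench is moved by more than 30 mm (distance of wrench_2 from where it was at the start of the episode above 0.03 m).
It fails at once if the bearing is moved by more than 30 mm (distance of bearing from where it was at the start of the episode above 0.03 m).
It also fails if it takes over 72 s, if anything falls off the work surface, if the arm or the gripper's body presses on something with over 40 N, if the wrist force passes 120 N, or if a joint passes its speed limit or range.

### The arm

A 7-joint arm with a two-finger parallel gripper is mounted at the origin on a cart in front of the work surface, level with it; the furniture and walls round the work are solid. World frame = base frame: x ahead of the robot, y to its left, z up, the work surface at z = 0. Lengths are in m, angles in rad, forces in N, time in s.
With the tool pointing down it reaches from about 0.4 to 0.85 m from the base axis. Payload 10.4 kg.
Tool frame: the origin (TCP) lies on the centre line of the jaws, within the pads' length; the fingertips stand 11 mm ahead of it and the grasp point (between the pads) lies 8 mm behind it (manip.finger_overhang is the distance from the TCP to the fingertips, in m); z points along the fingers, y is the line along which they close (so a half turn about z gives the same grasp; the last joint's range is limited). The gripper opens to 85 mm and grips with 20 to 120 N. Pads are 22 mm wide; open, the fingers measure 114 mm over their backs; the gripper's body (76 mm by 85 mm) begins 54 mm behind the grasp point. The pads swing forward as they close: fully open they stand 13 mm farther back than shut.
Start: joints at [1.206, 0.332, -0.065, 1.46, 0.022, 1.35, -0.088], TCP at [0.21, -0.589, 0.215] pointing down, gripper open.
Joint ranges: [-2.6, 2.6], [-0.5, 2.12], [-1.47, 1.34], [0.16, 2.42], [-1.27, 4.41], [0.06, 2.06], [-2.6, 2.6]. Speed limits (rad/s): [2.22, 2.22, 2.79, 2.79, 3.14, 3.14, 3.14].

### API

Orientations are given as a unit quaternion [x, y, z, w].
In Python, from workcell import manip, imaging, workorder gives the robot as it stands.
- The arm moves only by the tool jog_arm, never from a script. Its argument "deltas" is a list of rows, each an object with "gripper": the opening, from 0 (shut) to 1 (fully open); "offset": the shift along the tool's x, y, z in m, a list of three; "rotation": the turn, a rotation vector about the tool's x, y, z in degrees, a list of three. In form: [{"gripper": gripper, "offset": [tx, ty, tz], "rotation": [ax, ay, az]}, ...]. A call has 1 to 20 rows; each row shifts and turns the commanded pose from where the row before left it, along the tool's axes as they then stand; what a row does not reach is not made up. A row lasts 1/10 s, in which the tool goes at most 50 mm and 8.59 degrees, less where a joint would pass 70% of its speed; a pose out of reach is approached as far as the arm can. A call with a gripper value outside its range is refused whole. The fingers move at their own pace and stop on an object; "newtons" is the grip in N (left out, the last holds). Time passes only in rows, so rows that do not move let the fingers close. It gives the time, the measured TCP pose, the force, the opening and the grip force at its end, in the units of the state.
- manip.get_obs(): the state, without advancing time (a new reading comes with each control period).
- imaging.camera(name): name is "scene" or "top"; returns the picture (400x640x3 uint8, blue, green, red); there is no depth.
- imaging.camera_model(name): a dict with "camera_matrix" (3x3 intrinsics, pixels), "world_to_cam" (4x4, takes a point from world to camera coordinates). Camera axes: x right, y up, looking along -z (the intrinsics and any distortion apply to the point x, -y, -z); pixel columns grow to the right and rows downward; lengths in m; the calibration is good to about 2 mm. A picture is of the moment at which its call begins. camera_model takes no time and is no camera call.
- workorder.hand_in(): hands the job in; it is judged then, once.
The state is a dict: "clock": time; "joint_pos": joint angles; "joint_velocities": joint speeds; "tau": joint torques, N m; "position": TCP position; "ee_rot": TCP orientation; "ft_force": force on the tool from outside, world axes, zero at the start; "torque": the same for the moment, N m; "grip_width": opening from 0.0 (shut) to 1.0 (fully open); "grasp_force": force on a finger pad.
Only numpy, scipy, OpenCV 4.12 (cv2) and the standard library are available. Lean on these libraries where they do the work, as an engineer would, in place of code of your own. Each camera call takes 0.05 s, during which the arm holds its last target. There are 200 camera calls.

## Working session

There is one attempt and no reset: what is moved stays moved. The work goes in short steps, Python scripts to look and compute and a tool call to move; the robot and the scene stay as the last step left them, time stands still between calls to the robot, and variables do not carry over. Pictures are saved under pics/ and viewed, at most 10 in all, crops included, and the job is handed in when it is done.

Besides the shell and the picture viewer there is one more tool, called after "Call:" as name([rows], argument=value, ...), one row to a line, values as JSON. jog_arm: Moves the arm, as the interface text tells. Its arguments: {"type":"object","properties":{"deltas":{"type":"array","items":{"type":"object","properties":{"gripper":{"type":"number"},"offset":{"type":"array","items":{"type":"number"}},"rotation":{"type":"array","items":{"type":"number"}}}}},"newtons":{"type":"number"}},"required":["deltas"]}

```bash
mkdir -p pics; cat > h.py <<'E'
from workcell import manip, imaging, workorder
import numpy as np, cv2
from scipy.spatial.transform import Rotation as R
def ray(cam,uv,z):
    m=imaging.camera_model(cam);K=np.array(m["camera_matrix"]);T=np.array(m["world_to_cam"])
    d=np.linalg.inv(K)@[uv[0],uv[1],1];d=np.array([d[0],-d[1],-d[2]])
    Rw=T[:3,:3].T;c=-Rw@T[:3,3];d=Rw@d
    return c+d*(z-c[2])/d[2]
def proj(cam,p):
    m=imaging.camera_model(cam);K=np.array(m["camera_matrix"]);T=np.array(m["world_to_cam"])
    q=T[:3,:3]@p+T[:3,3];u=K@[q[0],-q[1],-q[2]];return u[:2]/u[2]
def snap(cam,name,box=None,s=1):
    im=imaging.camera(cam)
    cv2.imwrite('pics/full_'+name,im)
    if box: im=im[box[1]:box[3],box[0]:box[2]]
    if s!=1: im=cv2.resize(im,None,fx=s,fy=s,interpolation=cv2.INTER_CUBIC)
    cv2.imwrite('pics/'+name,im)
E
python3 - <<'E'
from h import *
snap('top','t0.png',None,1.25);snap('scene','s0.png')
for c in('top','scene'):print(imaging.camera_model(c))
o=manip.get_obs();print(o);print(R.from_quat(o['ee_rot']).as_matrix().round(3))
E
```

```text
{'camera_matrix': array([[362.78596128,   0.        , 318.4018112 ],
       [  0.        , 362.78596128, 195.6921395 ],
       [  0.        ,   0.        ,   1.        ]]), 'world_to_cam': array([[-0.00779563, -0.99988714,  0.01284241,  0.01743712],
       [ 0.98953429, -0.0058631 ,  0.14417873, -0.54729595],
       [-0.14408716,  0.01383197,  0.98946833, -0.93589226],
       [ 0.        ,  0.        ,  0.        ,  1.        ]])}
{'camera_matrix': array([[457.03805635,   0.        , 323.82804376],
       [  0.        , 457.03805635, 202.84389708],
       [  0.        ,   0.        ,   1.        ]]), 'world_to_cam': array([[-0.87779736, -0.47896728,  0.00788317,  0.44890183],
       [ 0.3507165 , -0.63137022,  0.69164267, -0.23411535],
       [-0.326297  ,  0.60988686,  0.72219684, -1.23799892],
       [ 0.        ,  0.        ,  0.        ,  1.        ]])}
{'clock': 0.1, 'joint_pos': array([ 1.20638102,  0.33282692, -0.06470239,  1.46084506,  0.0216088 ,
        1.34988336, -0.08850054]), 'joint_velocities': array([ 1.12575210e-03, -8.75201842e-04, -9.25762850e-04, -2.83631548e-03,
       -5.88142512e-05,  1.25719853e-04,  3.82222337e-05]), 'tau': array([ 1.67738974e-03, -6.26748419e+01,  4.94530855e-02, -3.92437077e+01,
        1.62657921e-02,  6.98138014e-03, -1.25354363e-04]), 'position': array([ 0.20937808, -0.58851774,  0.21418997]), 'ee_rot': array([ 9.85428681e-01,  1.70087955e-01, -1.38905312e-04, -6.18045218e-04]), 'ft_force': array([ 0.12966668, -0.29090929,  0.51278063]), 'torque': array([-0.00576451,  0.05641728,  0.05416266]), 'grasp_force': 0.0, 'grip_width': 1.0035678411777638}
[[ 0.942  0.335 -0.   ]
 [ 0.335 -0.942  0.001]
 [-0.    -0.001 -1.   ]]
```

View pics/t0.png

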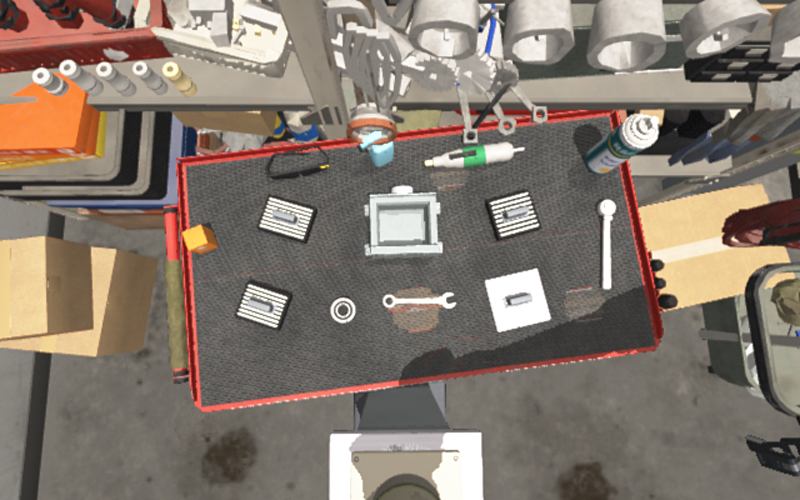

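View pics/s0.png

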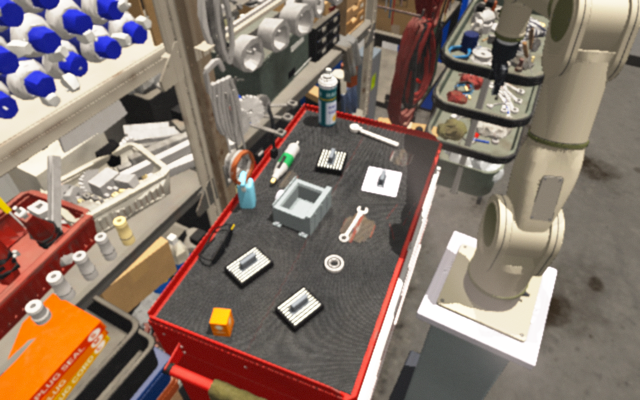

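The top view shows the housing at about (403,223)/1.25. Cartridges are at (287,218), (264,305) and (513,215), the cover is at (518,300), the wrench at (420,300) and the bearing at (343,310). I'll enlarge for the corners.

```bash
python3 - <<'E'
import cv2,numpy as np
im=cv2.imread('pics/full_t0.png')
def c(b,s=4):return cv2.resize(im[b[1]:b[3],b[0]:b[2]],None,fx=s,fy=s,interpolation=cv2.INTER_CUBIC)
A=c((180,145,270,215));B=c((180,215,270,285));C=c((370,145,460,215));D=c((370,210,460,280))
cv2.imwrite('pics/c1.png',cv2.convertScaleAbs(np.vstack([np.hstack([A,C]),np.hstack([B,D])]),alpha=1.5,beta=20))
cv2.imwrite('pics/c2.png',c((270,140,390,270)))
E
```

```text
(no output)
```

View pics/c1.png

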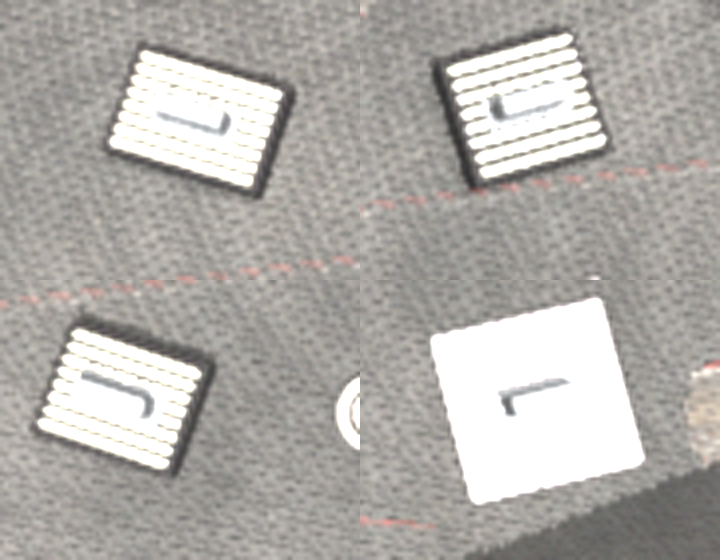

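View pics/c2.png

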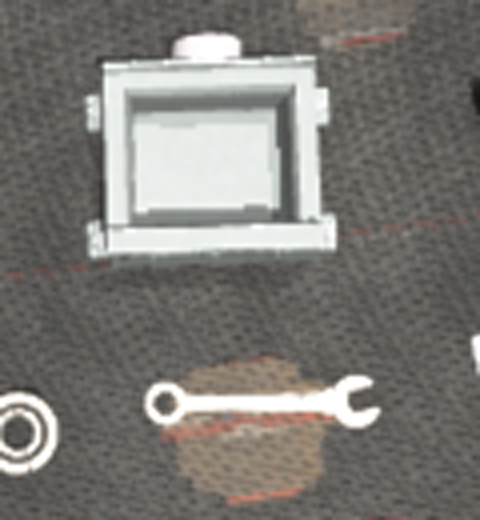

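```bash
cat > fit.py <<'E'
from h import *
from scipy.optimize import least_squares
def px(l,o,s=4):return [( (u+.5)/s-.5+o[0],(v+.5)/s-.5+o[1]) for u,v in l]
def fit(uv,pts,yaw0=0):
    W=np.mean([ray('top',u,p[2]) for u,p in zip(uv,pts)],0)
    f=lambda q:np.ravel([proj('top',np.r_[R.from_euler('z',q[2]).as_matrix()[:2,:2]@p[:2]+q[:2],p[2]])-u for u,p in zip(uv,pts)])
    r=least_squares(f,[W[0],W[1],yaw0]);return r.x,r.fun
E
python3 - <<'E'
from fit import *
T={'A':([(140,48),(292,90),(258,190),(110,148)],(180,145)),
'B':([(75,46),(204,90),(168,192),(38,148)],(180,215)),
'C':([(82,70),(212,32),(248,142),(120,183)],(370,145)),
'P':([(72,58),(242,17),(285,183),(115,223)],(370,210))}
for k,(l,o) in T.items():
    z=.004 if k=='P' else .024
    w=np.array([ray('top',u,z) for u in px(l,o)])[:,:2]
    n=lambda i,j:np.linalg.norm(w[i]-w[j])*1000
    e=w[0]-w[1]+w[3]-w[2]
    print(k,w.mean(0).round(4),'len',n(0,1).round(),n(3,2).round(),'wid',n(0,3).round(),n(1,2).round(),'yaw',np.degrees(np.arctan2(-e[0],e[1])).round(1))
uv=px([(103,63),(316,57),(125,83),(299,80),(105,228),(322,222),(107,250),(322,247)],(270,140))
pts=np.array([(64,70,73),(64,-70,73),(47,57,64),(47,-57,64),(-49,70,81),(-49,-70,81),(-64,70,81),(-64,-70,81)])/1000
q,r=fit(uv,pts);print(q.round(4),np.degrees(q[2]),r.reshape(-1,2).round(1).tolist())
wr=px([(145,402),(380,402)],(270,140));print([ray('top',u,.008).round(3) for u in wr],ray('top',px([(17,433)],(270,140))[0],.015))
o=manip.get_obs();print(proj('top',o['position']))
E
```

```text
A [0.6105 0.2569] len 110.0 106.0 wid 72.0 73.0 yaw -16.1
B [0.4203 0.3041] len 92.0 92.0 wid 71.0 71.0 yaw -18.9
C [ 0.6166 -0.2435] len 96.0 94.0 wid 83.0 81.0 yaw 16.8
P [ 0.4293 -0.2494] len 123.0 120.0 wid 115.0 116.0 yaw 12.7
[0.59   0.0025 0.0133] 0.7618581064383984 [[0.3, -1.0], [0.0, -0.4], [-0.1, 1.0], [-0.7, 1.0], [0.1, -0.3], [0.3, 0.2], [-0.3, -0.0], [0.5, -0.3]]
[array([0.43 , 0.048, 0.008]), array([ 0.429, -0.112,  0.008])] [0.40950498 0.13451199 0.015     ]
[607.2947504 341.2206441]
```

Call:
jog_arm([
  {"gripper": 1,"offset": [0.034,-0.024,-0.0036],"rotation": [0,0,0]},
  {"gripper": 1,"offset": [0.034,-0.024,-0.0036],"rotation": [0,0,0]},
  {"gripper": 1,"offset": [0.034,-0.024,-0.0036],"rotation": [0,0,0]},
  {"gripper": 1,"offset": [0.034,-0.024,-0.0036],"rotation": [0,0,0]},
  {"gripper": 1,"offset": [0.034,-0.024,-0.0036],"rotation": [0,0,0]},
  {"gripper": 1,"offset": [0.034,-0.024,-0.0036],"rotation": [0,0,0]},
  {"gripper": 1,"offset": [0.034,-0.024,-0.0036],"rotation": [0,0,0]},
  {"gripper": 1,"offset": [0.034,-0.024,-0.0036],"rotation": [0,0,0]},
  {"gripper": 1,"offset": [0.034,-0.024,-0.0036],"rotation": [0,0,0]},
  {"gripper": 1,"offset": [0.034,-0.024,-0.0036],"rotation": [0,0,0]},
  {"gripper": 1,"offset": [0,0,0],"rotation": [0,0,-7.5]},
  {"gripper": 1,"offset": [0,0,0],"rotation": [0,0,-7.5]},
  {"gripper": 1,"offset": [0,0,0],"rotation": [0,0,-7.5]},
  {"gripper": 1,"offset": [0,0,0],"rotation": [0,0,-7.5]},
  {"gripper": 1,"offset": [0,0,0],"rotation": [0,0,-7.5]},
  {"gripper": 1,"offset": [0,0,0],"rotation": [0,0,-7.5]},
  {"gripper": 1,"offset": [0,0,0],"rotation": [0,0,-7.5]},
])

```text
clock: 1.8
position: [0.4492, -0.2487, 0.2506]
ee_rot: [0.807, 0.591, -0.0, -0.0]
ft_force: [-0.2, 0.6, -1.5]
grip_width: 1.003
grasp_force: 0.0
```

```bash
cat >> h.py <<'E'
def st():
    o=manip.get_obs();M=R.from_quat(o['ee_rot']).as_matrix()
    return o,np.array(o['position']),M,np.degrees(np.arctan2(M[1,0],M[0,0]))
def go(t,theta=None):
    o,p,M,th=st()
    print('t',round(o['clock'],2),'p',p.round(4),'th',th.round(2),'zax',M[:,2].round(4),'F',np.round(o['ft_force'],1),'w',round(o['grip_width'],3),'gf',round(o['grasp_force'],1))
    for q in t: 
        q=np.array(q);print(q,'tool off',(M.T@(q-p)).round(4),'dist',np.linalg.norm(q-p).round(3));p=q
    if theta is not None: print('rotz',round((th-theta+90)%180-90,2))
E
python3 -c "
from h import *
go([(.42,.304,.15)],72)"
```

```text
t 1.8 p [ 0.4492 -0.2487  0.2506] th 72.39 zax [-6.e-04  3.e-04 -1.e+00] F [-0.2  0.6 -1.5] w 1.003 gf 0.0
[0.42  0.304 0.15 ] tool off [ 0.518  -0.1949  0.1007] dist 0.563
rotz 0.39
```

Call:
jog_arm([
  {"gripper": 1,"offset": [0.04,-0.015,0.0077]},
  {"gripper": 1,"offset": [0.04,-0.015,0.0077]},
  {"gripper": 1,"offset": [0.04,-0.015,0.0077]},
  {"gripper": 1,"offset": [0.04,-0.015,0.0077]},
  {"gripper": 1,"offset": [0.04,-0.015,0.0077]},
  {"gripper": 1,"offset": [0.04,-0.015,0.0077]},
  {"gripper": 1,"offset": [0.04,-0.015,0.0077]},
  {"gripper": 1,"offset": [0.04,-0.015,0.0077]},
  {"gripper": 1,"offset": [0.04,-0.015,0.0077]},
  {"gripper": 1,"offset": [0.04,-0.015,0.0077]},
  {"gripper": 1,"offset": [0.04,-0.015,0.0077]},
  {"gripper": 1,"offset": [0.04,-0.015,0.0077]},
  {"gripper": 1,"offset": [0.038,-0.015,0.0083]},
  {"gripper": 1,"offset": [0,0,0]},
])

```text
schema error: expected keys gripper, offset, rotation
```

```bash
python3 -c "
from h import *
go([(.42,.304,.045)],72)
snap('scene','s1.png',(200,170,400,340),4)"
```

```text
t 1.8 p [ 0.4492 -0.2487  0.2506] th 72.39 zax [-6.e-04  3.e-04 -1.e+00] F [-0.2  0.6 -1.5] w 1.003 gf 0.0
[0.42  0.304 0.045] tool off [ 0.518  -0.1948  0.2057] dist 0.59
rotz 0.39
```

View pics/s1.png

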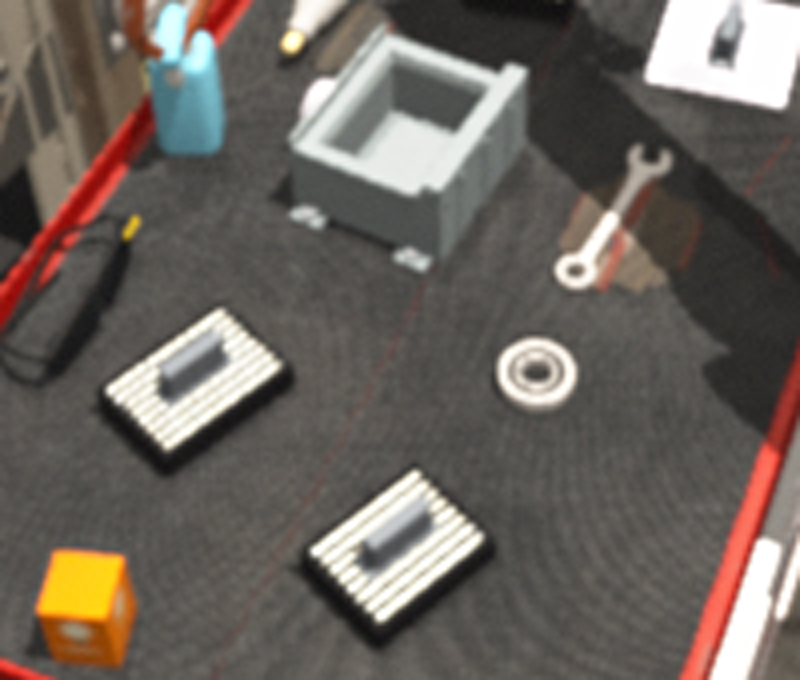

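The move was refused because every row needs all the keys. The picture helps anyway: the top of cartridge B's rib runs from about (362,545) to (430,497) in the crop.

```bash
python3 -c "
from fit import *
for l in [(362,545),(430,497),(396,521)]: print(ray('scene',px([l],(200,170))[0],.054).round(4))
# block corners at z=.024
w=np.array([ray('scene',u,.024) for u in px([(308,552),(416,470),(492,545),(380,628)],(200,170))]);print(w.round(4),w.mean(0).round(4))
e=w[0]-w[1]+w[3]-w[2];print(np.degrees(np.arctan2(-e[0],e[1])))"
```

```text
[0.4267 0.3311 0.054 ]
[0.4071 0.2806 0.054 ]
[0.417  0.3061 0.054 ]
[[0.4648 0.3373 0.024 ]
 [0.4357 0.2508 0.024 ]
 [0.3645 0.2761 0.024 ]
 [0.397  0.3608 0.024 ]] [0.4155 0.3063 0.024 ]
-19.82556887831217
```

Call:
jog_arm([
  {"gripper": 1,"offset": [0.04,-0.015,0.0077],"rotation": [0,0,0]},
  {"gripper": 1,"offset": [0.04,-0.015,0.0077],"rotation": [0,0,0]},
  {"gripper": 1,"offset": [0.04,-0.015,0.0077],"rotation": [0,0,0]},
  {"gripper": 1,"offset": [0.04,-0.015,0.0077],"rotation": [0,0,0]},
  {"gripper": 1,"offset": [0.04,-0.015,0.0077],"rotation": [0,0,0]},
  {"gripper": 1,"offset": [0.04,-0.015,0.0077],"rotation": [0,0,0]},
  {"gripper": 1,"offset": [0.04,-0.015,0.0077],"rotation": [0,0,0]},
  {"gripper": 1,"offset": [0.04,-0.015,0.0077],"rotation": [0,0,0]},
  {"gripper": 1,"offset": [0.04,-0.015,0.0077],"rotation": [0,0,0]},
  {"gripper": 1,"offset": [0.04,-0.015,0.0077],"rotation": [0,0,0]},
  {"gripper": 1,"offset": [0.04,-0.015,0.0077],"rotation": [0,0,0]},
  {"gripper": 1,"offset": [0.04,-0.015,0.0077],"rotation": [0,0,0]},
  {"gripper": 1,"offset": [0.038,-0.015,0.0083],"rotation": [0,0,0]},
  {"gripper": 1,"offset": [0,0,0],"rotation": [0,0,0]},
])

```text
clock: 3.25
position: [0.4202, 0.3095, 0.1491]
ee_rot: [0.807, 0.59, -0.0, -0.002]
ft_force: [0.4, 0.1, 0.3]
grip_width: 0.999
grasp_force: 0.0
```

```bash
python3 -c "
from h import *
go([(.42,.304,.045)],72)"
```

```text
t 3.25 p [0.4202 0.3095 0.1491] th 72.35 zax [-0.003   0.0026 -1.    ] F [0.4 0.1 0.3] w 0.999 gf 0.0
[0.42  0.304 0.045] tool off [-0.0055  0.0018  0.1041] dist 0.104
rotz 0.35
```

Call:
jog_arm([
  {"gripper": 0.8,"offset": [-0.0045,-0.001,0.02],"rotation": [0,0,1.9]},
  {"gripper": 0.6,"offset": [0,0,0.03],"rotation": [0,0,0]},
  {"gripper": 0.6,"offset": [0,0,0.03],"rotation": [0,0,0]},
  {"gripper": 0.6,"offset": [0,0,0.02],"rotation": [0,0,0]},
  {"gripper": 0.6,"offset": [0,0,0.009],"rotation": [0,0,0]},
  {"gripper": 0.6,"offset": [0,0,0],"rotation": [0,0,0]},
  {"gripper": 0,"offset": [0,0,0],"rotation": [0,0,0]},
  {"gripper": 0,"offset": [0,0,0],"rotation": [0,0,0]},
  {"gripper": 0,"offset": [0,0,0],"rotation": [0,0,0]},
  {"gripper": 0,"offset": [0,0,0],"rotation": [0,0,0]},
  {"gripper": 0,"offset": [0,0,0],"rotation": [0,0,0]},
  {"gripper": 0,"offset": [0,0,0],"rotation": [0,0,0]},
  {"gripper": 0,"offset": [0,0,0],"rotation": [0,0,0]},
], newtons=60)

```text
clock: 4.55
position: [0.4209, 0.3001, 0.0412]
ee_rot: [0.818, 0.575, -0.0, 0.0]
ft_force: [-0.0, -0.1, 0.8]
grip_width: -0.003
grasp_force: 0.0
```

```bash
python3 -c "
from h import *
go([(.418,.306,.16),(.59,.0025,.16)],90.8)"
```

```text
t 4.55 p [0.4209 0.3001 0.0412] th 70.18 zax [ 1.e-04 -1.e-04 -1.e+00] F [-0.  -0.1  0.8] w -0.003 gf 0.0
[0.418 0.306 0.16 ] tool off [ 0.0046 -0.0047 -0.1188] dist 0.119
[0.59   0.0025 0.16  ] tool off [-0.2272  0.2647  0.    ] dist 0.349
rotz -20.62
```

The gripper closed on nothing, so I need to see why.

```bash
python3 -c "
from h import *
a=imaging.camera('scene')[210:350,220:350];b=imaging.camera('top')[190:290,160:260]
cv2.imwrite('pics/m1.png',np.hstack([cv2.resize(a,(390,420),interpolation=2),cv2.resize(b,(400,420),interpolation=2)]))"
```

```text
(no output)
```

View pics/m1.png

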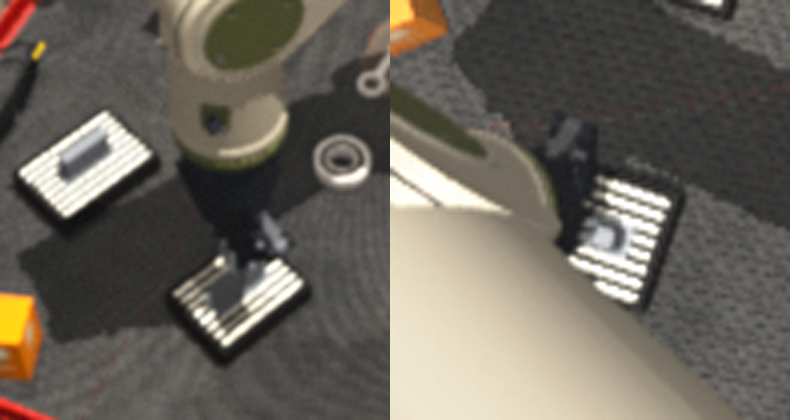

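```bash
python3 -c "
from h import *
o,p,M,th=st();print(p,o['grip_width'],o['grasp_force'])
B=np.array([.418,.3055,0])
for n,q in [('tcp',p),('tip',p+M[:,2]*.011),('up',p-M[:,2]*.062),('rib e1',B+[.333*.025,.943*.025,.054]),('rib e2',B+[-.333*.025,-.943*.025,.054])]:
  a=(proj('scene',q)-[220,210])*3;b=(proj('top',q)-[160,190])*[4,4.2]+[390,0];print(n,a.round(),b.round())
print([(c:=-np.array(imaging.camera_model(k)['world_to_cam'])[:3,:3].T@np.array(imaging.camera_model(k)['world_to_cam'])[:3,3]).round(2) for k in ('top','scene')])"
```

```text
[0.42089939 0.30012414 0.04120546] -0.0017693830505794705 0.0
tcp [236. 270.] [588. 227.]
tip [236. 277.] [593. 227.]
up [234. 230.] [560. 225.]
rib e1 [212. 286.] [538. 218.]
rib e2 [258. 252.] [610. 245.]
[array([0.41, 0.03, 1.  ]), array([0.07, 0.82, 1.05])]
```

```bash
python3 -c "
from h import *
snap('scene','m2.png',(255,235,345,335),6);print(manip.finger_overhang)"
```

```text
0.011
```

View pics/m2.png

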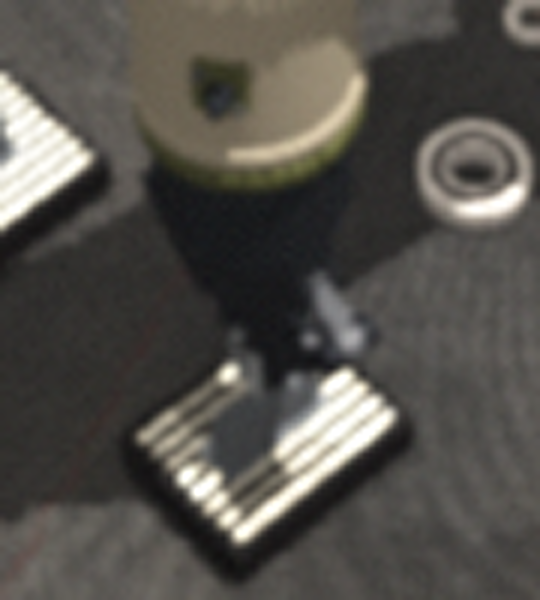

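Call:
jog_arm([
  {"gripper": 0,"offset": [0,0,-0.01],"rotation": [0,0,0]},
  {"gripper": 0,"offset": [0,0,-0.02],"rotation": [0,0,0]},
  {"gripper": 0,"offset": [0,0,-0.03],"rotation": [0,0,0]},
  {"gripper": 0,"offset": [0,0,-0.03],"rotation": [0,0,0]},
  {"gripper": 0,"offset": [0,0,0],"rotation": [0,0,0]},
  {"gripper": 0,"offset": [0,0,0],"rotation": [0,0,0]},
])

```text
clock: 5.3
position: [0.4213, 0.3002, 0.132]
ee_rot: [0.818, 0.575, 0.001, 0.0]
ft_force: [0.3, -0.4, 0.9]
grip_width: 0.003
grasp_force: 0.0
```

```bash
python3 -c "
from h import *
go([]);snap('scene','m3.png',(230,210,350,335),4.8)
a=cv2.imread('pics/full_m2.png');b=cv2.imread('pics/full_m3.png')
print(cv2.absdiff(a,b)[300:325,265:300].mean(), cv2.absdiff(a,b)[310:325,285:300].mean())"
```

```text
t 5.3 p [0.4213 0.3002 0.132 ] th 70.17 zax [ 1.7e-03  3.0e-04 -1.0e+00] F [ 0.3 -0.4  0.9] w 0.003 gf 0.0
26.319238095238095 45.108148148148146
```

View pics/m3.png

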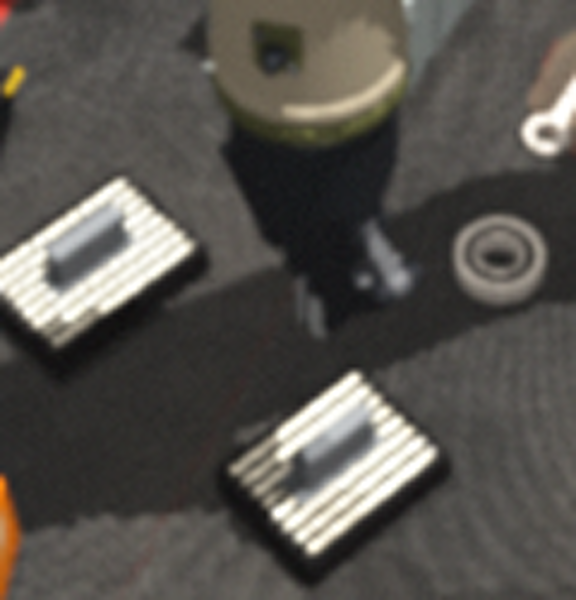

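```bash
python3 -c "
from fit import *
o,p,M,th=st()
for q in (p,p+M[:,2]*.011): print(((proj('scene',q)-[230,210])*4.8).round())
P=lambda l:px(l,(230,210),4.8)
w=np.array([ray('scene',u,.024) for u in P([(228,468),(355,372),(440,452),(312,555)])]);print(w.mean(0).round(4));e=w[0]-w[1]+w[3]-w[2];print(np.degrees(np.arctan2(-e[0],e[1])))
w=[ray('scene',u,.054).round(4) for u in P([(300,462),(372,408)])];print(w,(w[0]+w[1])/2)
g=px([(340,330)],(230,210),4.8)[0]
for z in (.12,.14,.16): print(ray('scene',px([(318,330)],(230,210),4.8)[0],z).round(3))
"
```

```text
[324. 336.]
[325. 348.]
[0.4175 0.3041 0.024 ]
-18.645451609767633
[array([0.4224, 0.3287, 0.054 ]), array([0.406 , 0.2825, 0.054 ])] [0.4142 0.3056 0.054 ]
[0.431 0.292 0.12 ]
[0.423 0.303 0.14 ]
[0.416 0.314 0.16 ]
```

Call:
jog_arm([
  {"gripper": 0,"offset": [0.003,-0.007,0.02],"rotation": [0,0,0]},
  {"gripper": 0,"offset": [0,0,0.02],"rotation": [0,0,0]},
  {"gripper": 0,"offset": [0,0,0.017],"rotation": [0,0,0]},
  {"gripper": 0,"offset": [0,0,0.006],"rotation": [0,0,0]},
  {"gripper": 0,"offset": [0,0,0.003],"rotation": [0,0,0]},
  {"gripper": 0,"offset": [0,0,0.002],"rotation": [0,0,0]},
  {"gripper": 0,"offset": [0,0,0],"rotation": [0,0,0]},
])

```text
clock: 6.05
position: [0.4155, 0.3054, 0.0635]
ee_rot: [0.818, 0.575, 0.0, 0.0]
ft_force: [-0.3, -0.6, 0.4]
grip_width: -0.003
grasp_force: 0.0
```

Call:
jog_arm([
  {"gripper": 0,"offset": [0,0,0.002],"rotation": [0,0,0]},
  {"gripper": 0,"offset": [0,0,0.002],"rotation": [0,0,0]},
  {"gripper": 0,"offset": [0,0,0.001],"rotation": [0,0,0]},
  {"gripper": 0,"offset": [0,0,0],"rotation": [0,0,0]},
])

```text
clock: 6.45
position: [0.4153, 0.3052, 0.0581]
ee_rot: [0.818, 0.575, -0.0, 0.0]
ft_force: [-0.5, -0.3, 0.1]
grip_width: 0.002
grasp_force: 0.0
```

Call:
jog_arm([
  {"gripper": 0,"offset": [0,0,0.002],"rotation": [0,0,0]},
  {"gripper": 0,"offset": [0,0,0.002],"rotation": [0,0,0]},
  {"gripper": 0,"offset": [0,0,0],"rotation": [0,0,0]},
])

```text
clock: 6.75
position: [0.4152, 0.3052, 0.0539]
ee_rot: [0.818, 0.575, -0.0, 0.0]
ft_force: [0.1, 0.1, -1.0]
grip_width: -0.001
grasp_force: 0.0
```

Call:
jog_arm([
  {"gripper": 0,"offset": [0,0,0.002],"rotation": [0,0,0]},
  {"gripper": 0,"offset": [0,0,0.002],"rotation": [0,0,0]},
  {"gripper": 0,"offset": [0,0,0.002],"rotation": [0,0,0]},
  {"gripper": 0,"offset": [0,0,0],"rotation": [0,0,0]},
])

```text
clock: 7.15
position: [0.4151, 0.3052, 0.0478]
ee_rot: [0.818, 0.575, -0.0, 0.0]
ft_force: [-1.6, 0.0, -0.1]
grip_width: -0.006
grasp_force: 0.0
```

```bash
python3 -c "
from h import *
go([])
a=imaging.camera('scene')[235:335,255:345];b=imaging.camera('top')[205:275,185:255]
cv2.imwrite('pics/m4.png',np.hstack([cv2.resize(a,(432,480),interpolation=2),cv2.resize(b,(360,480),interpolation=2)]))"
```

```text
t 7.15 p [0.4151 0.3052 0.0478] th 70.19 zax [-4.e-04 -3.e-04 -1.e+00] F [-1.6  0.  -0.1] w -0.006 gf 0.0
```

View pics/m4.png

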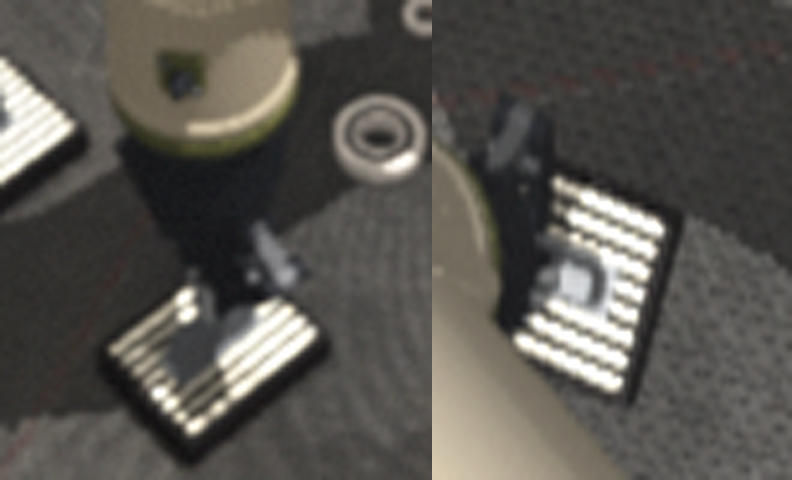

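The fingertip ends near the rib's top, at (228,305) in the left crop. The tips look higher than the spec says, so I'll keep feeling downward.

Call:
jog_arm([
  {"gripper": 0,"offset": [0,0,0.002],"rotation": [0,0,0]},
  {"gripper": 0,"offset": [0,0,0.002],"rotation": [0,0,0]},
  {"gripper": 0,"offset": [0,0,0.002],"rotation": [0,0,0]},
  {"gripper": 0,"offset": [0,0,0],"rotation": [0,0,0]},
])

```text
clock: 7.65
position: [0.4151, 0.3051, 0.0418]
ee_rot: [0.818, 0.575, -0.0, 0.0]
ft_force: [-0.5, -0.4, -0.3]
grip_width: 0.003
grasp_force: 0.0
```

```bash
python3 -c "
from h import *
o,p,M,th=st();go([])
print(o['torque'])
for q in (p,p+M[:,2]*.011):print(((proj('scene',q)-[255,235])*4.8).round(),((proj('top',q)-[185,205])*[5.14,6.86]+[432,0]).round())"
```

```text
t 7.65 p [0.4151 0.3051 0.0418] th 70.18 zax [-4.e-04 -3.e-04 -1.e+00] F [-0.5 -0.4 -0.3] w 0.003 gf 0.0
[-0.02699411 -0.00268873 -0.01222965]
[214. 324.] [548. 283.]
[215. 335.] [554. 283.]
```

Call:
jog_arm([
  {"gripper": 0,"offset": [0,0,0.002],"rotation": [0,0,0]},
  {"gripper": 0,"offset": [0,0,0.002],"rotation": [0,0,0]},
  {"gripper": 0,"offset": [0,0,0],"rotation": [0,0,0]},
])

```text
clock: 7.95
position: [0.4152, 0.3052, 0.0379]
ee_rot: [0.818, 0.575, -0.0, 0.0]
ft_force: [0.0, 0.4, -0.1]
grip_width: 0.0
grasp_force: 0.0
```

Call:
jog_arm([
  {"gripper": 0,"offset": [0,0,0.002],"rotation": [0,0,0]},
  {"gripper": 0,"offset": [0,0,0.002],"rotation": [0,0,0]},
  {"gripper": 0,"offset": [0,0,0],"rotation": [0,0,0]},
])

```text
clock: 8.25
position: [0.4155, 0.3054, 0.0374]
ee_rot: [0.818, 0.575, -0.0, 0.002]
ft_force: [-14.8, -14.4, 49.1]
grip_width: -0.001
grasp_force: 24.7
```

Call:
jog_arm([
  {"gripper": 0,"offset": [0,0,-0.01],"rotation": [0,0,0]},
  {"gripper": 0,"offset": [0,0,-0.025],"rotation": [0,0,0]},
  {"gripper": 0.6,"offset": [0,0,0],"rotation": [0,0,0]},
  {"gripper": 0.6,"offset": [0,0,0],"rotation": [0,0,0]},
  {"gripper": 0.6,"offset": [0,0,0],"rotation": [0,0,0]},
  {"gripper": 0.6,"offset": [0,0,0],"rotation": [0,0,0]},
  {"gripper": 0.6,"offset": [0,0,0.015],"rotation": [0,0,0]},
  {"gripper": 0.6,"offset": [0,0,0.015],"rotation": [0,0,0]},
  {"gripper": 0.6,"offset": [0,0,0.005],"rotation": [0,0,0]},
  {"gripper": 0.6,"offset": [0,0,0.002],"rotation": [0,0,0]},
  {"gripper": 0.6,"offset": [0,0,0],"rotation": [0,0,0]},
])

```text
clock: 9.35
position: [0.415, 0.3053, 0.0318]
ee_rot: [0.818, 0.575, -0.0, -0.0]
ft_force: [0.2, -0.3, -0.3]
grip_width: 0.6
grasp_force: 0.0
```

Call:
jog_arm([
  {"gripper": 0.6,"offset": [0,0,0.002],"rotation": [0,0,0]},
  {"gripper": 0.6,"offset": [0,0,0.002],"rotation": [0,0,0]},
  {"gripper": 0.6,"offset": [0,0,0.002],"rotation": [0,0,0]},
  {"gripper": 0.6,"offset": [0,0,0],"rotation": [0,0,0]},
])

```text
clock: 9.75
position: [0.4153, 0.3052, 0.026]
ee_rot: [0.818, 0.575, -0.0, 0.0]
ft_force: [-0.4, -0.2, 0.2]
grip_width: 0.603
grasp_force: 0.0
```

Call:
jog_arm([
  {"gripper": 0.6,"offset": [0,0,0.002],"rotation": [0,0,0]},
  {"gripper": 0.6,"offset": [0,0,0.002],"rotation": [0,0,0]},
  {"gripper": 0.6,"offset": [0,0,0.002],"rotation": [0,0,0]},
  {"gripper": 0.6,"offset": [0,0,0],"rotation": [0,0,0]},
])

```text
clock: 10.15
position: [0.4152, 0.3051, 0.0199]
ee_rot: [0.818, 0.575, -0.0, 0.0]
ft_force: [0.7, -0.2, -0.1]
grip_width: 0.599
grasp_force: 0.0
```

Call:
jog_arm([
  {"gripper": 0.6,"offset": [0,0,0.002],"rotation": [0,0,0]},
  {"gripper": 0.6,"offset": [0,0,0.002],"rotation": [0,0,0]},
  {"gripper": 0.6,"offset": [0,0,0],"rotation": [0,0,0]},
  {"gripper": 0,"offset": [0,0,0],"rotation": [0,0,0]},
  {"gripper": 0,"offset": [0,0,0],"rotation": [0,0,0]},
  {"gripper": 0,"offset": [0,0,0],"rotation": [0,0,0]},
  {"gripper": 0,"offset": [0,0,0],"rotation": [0,0,0]},
  {"gripper": 0,"offset": [0,0,0],"rotation": [0,0,0]},
  {"gripper": 0,"offset": [0,0,0],"rotation": [0,0,0]},
], newtons=60)

```text
clock: 11.05
position: [0.4156, 0.3054, 0.0165]
ee_rot: [0.818, 0.575, 0.0, 0.0]
ft_force: [0.2, -1.1, 6.0]
grip_width: 0.151
grasp_force: 59.2
```

```bash
python3 -c "
from h import *
go([(.415,.305,.14),(.59,.0025,.14)],90.8)"
```

```text
t 11.05 p [0.4156 0.3054 0.0165] th 70.18 zax [ 6.e-04  1.e-04 -1.e+00] F [ 0.2 -1.1  6. ] w 0.151 gf 59.2
[0.415 0.305 0.14 ] tool off [-0.0006 -0.0003 -0.1235] dist 0.123
[0.59   0.0025 0.14  ] tool off [-2.253e-01  2.672e-01  1.000e-04] dist 0.349
rotz -20.62
```

Call:
jog_arm([
  {"gripper": 0,"offset": [0,0,-0.015],"rotation": [0,0,0]},
  {"gripper": 0,"offset": [0,0,-0.03],"rotation": [0,0,0]},
  {"gripper": 0,"offset": [0,0,-0.035],"rotation": [0,0,0]},
  {"gripper": 0,"offset": [0,0,-0.03],"rotation": [0,0,0]},
  {"gripper": 0,"offset": [0,0,-0.015],"rotation": [0,0,0]},
  {"gripper": 0,"offset": [-0.0225,0.0267,0],"rotation": [0,0,0]},
  {"gripper": 0,"offset": [-0.0225,0.0267,0],"rotation": [0,0,0]},
  {"gripper": 0,"offset": [-0.0225,0.0267,0],"rotation": [0,0,0]},
  {"gripper": 0,"offset": [-0.0225,0.0267,0],"rotation": [0,0,0]},
  {"gripper": 0,"offset": [-0.0225,0.0267,0],"rotation": [0,0,0]},
  {"gripper": 0,"offset": [-0.0225,0.0267,0],"rotation": [0,0,0]},
  {"gripper": 0,"offset": [-0.0225,0.0267,0],"rotation": [0,0,0]},
  {"gripper": 0,"offset": [-0.0225,0.0267,0],"rotation": [0,0,0]},
  {"gripper": 0,"offset": [-0.0225,0.0267,0],"rotation": [0,0,0]},
  {"gripper": 0,"offset": [-0.0225,0.0267,0],"rotation": [0,0,0]},
  {"gripper": 0,"offset": [0,0,0],"rotation": [0,0,-6.9]},
  {"gripper": 0,"offset": [0,0,0],"rotation": [0,0,-6.9]},
  {"gripper": 0,"offset": [0,0,0],"rotation": [0,0,-6.8]},
  {"gripper": 0,"offset": [0,0,0],"rotation": [0,0,0]},
])

```text
clock: 12.95
position: [0.5896, 0.003, 0.1405]
ee_rot: [0.702, 0.713, -0.0, -0.001]
ft_force: [0.5, 0.5, -1.8]
grip_width: 0.147
grasp_force: 58.9
```

```bash
python3 -c "
from h import *
go([(.59,.0025,.07)],90.8)
im=imaging.camera('top');cv2.imwrite('pics/full_t1.png',im)
a=im[150:220,280:370];im2=imaging.camera('scene')
b=im2[150:250,250:350];cv2.imwrite('pics/t1.png',np.hstack([cv2.resize(a,(450,400),interpolation=2),cv2.resize(b,(350,400),interpolation=2)]))"
```

```text
t 12.95 p [0.5896 0.003  0.1405] th 90.89 zax [-1.5e-03  4.0e-04 -1.0e+00] F [ 0.5  0.5 -1.8] w 0.147 gf 58.9
[0.59   0.0025 0.07  ] tool off [-0.0005  0.0005  0.0705] dist 0.071
rotz 0.09
```

Call:
jog_arm([
  {"gripper": 0,"offset": [0,0,0.03],"rotation": [0,0,0]},
  {"gripper": 0,"offset": [0,0,0.025],"rotation": [0,0,0]},
  {"gripper": 0,"offset": [0,0,0.008],"rotation": [0,0,0]},
  {"gripper": 0,"offset": [0,0,0.003],"rotation": [0,0,0]},
  {"gripper": 0,"offset": [0,0,0.003],"rotation": [0,0,0]},
  {"gripper": 0,"offset": [0,0,0.002],"rotation": [0,0,0]},
  {"gripper": 0,"offset": [0,0,0],"rotation": [0,0,0]},
])

```text
clock: 13.75
position: [0.5902, 0.0031, 0.071]
ee_rot: [0.702, 0.712, -0.0, 0.0]
ft_force: [-3.2, 0.4, -1.5]
grip_width: 0.155
grasp_force: 59.3
```

Call:
jog_arm([
  {"gripper": 0,"offset": [0,-0.001,0.004],"rotation": [0,0,0]},
  {"gripper": 0,"offset": [0,0,0.006],"rotation": [0,0,0]},
  {"gripper": 0,"offset": [0,0,0.008],"rotation": [0,0,0]},
  {"gripper": 0,"offset": [0,0,0.008],"rotation": [0,0,0]},
  {"gripper": 0,"offset": [0,0,0.008],"rotation": [0,0,0]},
  {"gripper": 0,"offset": [0,0,0.006],"rotation": [0,0,0]},
  {"gripper": 0,"offset": [0,0,0.005],"rotation": [0,0,0]},
  {"gripper": 0,"offset": [0,0,0],"rotation": [0,0,0]},
])

```text
clock: 14.55
position: [0.5888, 0.0031, 0.0244]
ee_rot: [0.702, 0.712, -0.0, -0.0]
ft_force: [-0.7, -0.2, -2.1]
grip_width: 0.149
grasp_force: 59.1
```

Call:
jog_arm([
  {"gripper": 0,"offset": [0,0,0.0015],"rotation": [0,0,0]},
  {"gripper": 0,"offset": [0,0,0.0005],"rotation": [0,0,0]},
  {"gripper": 0.4,"offset": [0,0,0],"rotation": [0,0,0]},
  {"gripper": 0.4,"offset": [0,0,0],"rotation": [0,0,0]},
  {"gripper": 0.4,"offset": [0,0,0],"rotation": [0,0,0]},
  {"gripper": 0.4,"offset": [0,0,0],"rotation": [0,0,0]},
  {"gripper": 0.4,"offset": [0,0,-0.01],"rotation": [0,0,0]},
  {"gripper": 0.4,"offset": [0,0,-0.03],"rotation": [0,0,0]},
  {"gripper": 0.4,"offset": [0,0,-0.04],"rotation": [0,0,0]},
  {"gripper": 0.4,"offset": [0,0,-0.04],"rotation": [0,0,0]},
  {"gripper": 0.4,"offset": [0,0,0],"rotation": [0,0,0]},
])

```text
clock: 15.65
position: [0.5922, 0.0039, 0.1497]
ee_rot: [0.702, 0.712, 0.003, 0.003]
ft_force: [0.1, 0.4, -0.2]
grip_width: 0.398
grasp_force: 0.0
```

```bash
python3 -c "
from fit import *
go([(.4293,-.2494,.14)],102.7)
# cover yaw from all 4 edges
w=np.array([ray('top',u,.004) for u in px([(72,58),(242,17),(285,183),(115,223)],(370,210))])
pts=np.array([(57,60,4),(57,-60,4),(-57,-60,4),(-57,60,4)])/1000
q,r=fit(px([(72,58),(242,17),(285,183),(115,223)],(370,210)),pts,.2);print(q,np.degrees(q[2]),r.round(1))
# scene check of cover
im=cv2.imread('pics/full_s0.png');m=(cv2.cvtColor(im,cv2.COLOR_BGR2GRAY)>235).astype(np.uint8)[155:205,350:415]
n,l,s,c=cv2.connectedComponentsWithStats(m);k=1+s[1:,4].argmax();print(s[k])
h=cv2.convexHull(np.argwhere(l==k)[:,::-1].astype(np.int32));a=cv2.approxPolyN(h,4).reshape(-1,2) if hasattr(cv2,'approxPolyN') else h
W=np.array([ray('scene',u+[350,155],.004) for u in a]);print(W.round(3),W.mean(0).round(4))
"
```

```text
t 15.65 p [0.5922 0.0039 0.1497] th 90.8 zax [ 8.9e-03 -3.0e-04 -1.0e+00] F [ 0.1  0.4 -0.2] w 0.398 gf 0.0
[ 0.4293 -0.2494  0.14  ] tool off [-0.251  -0.1665  0.0083] dist 0.301
rotz -11.9
[ 0.42926893 -0.24939148  0.21780976] 12.47957979195422 [ 0.4  0.  -0.4  0.6 -0.1 -0.3  0.1 -0.3]
[ 12  12  40  30 753]
[[ 0.358 -0.197  0.004]
 [ 0.468 -0.173  0.004]
 [ 0.494 -0.293  0.004]
 [ 0.386 -0.318  0.004]] [ 0.4264 -0.2455  0.004 ]
```

Call:
jog_arm([
  {"gripper": 0.6,"offset": [-0.0312,-0.021,0],"rotation": [0,0,0]},
  {"gripper": 0.6,"offset": [-0.0312,-0.021,0],"rotation": [0,0,0]},
  {"gripper": 0.6,"offset": [-0.0312,-0.021,0],"rotation": [0,0,0]},
  {"gripper": 0.6,"offset": [-0.0312,-0.021,0],"rotation": [0,0,0]},
  {"gripper": 0.6,"offset": [-0.0312,-0.021,0],"rotation": [0,0,0]},
  {"gripper": 0.6,"offset": [-0.0312,-0.021,0],"rotation": [0,0,0]},
  {"gripper": 0.6,"offset": [-0.0312,-0.021,0],"rotation": [0,0,0]},
  {"gripper": 0.6,"offset": [-0.0312,-0.021,0],"rotation": [0,0,0]},
  {"gripper": 0.6,"offset": [0,0,0],"rotation": [0,0,-5.9]},
  {"gripper": 0.6,"offset": [0,0,0],"rotation": [0,0,-5.9]},
  {"gripper": 0.6,"offset": [0,0,0],"rotation": [0,0,0]},
])

```text
clock: 16.75
position: [0.4246, -0.2489, 0.1436]
ee_rot: [0.625, 0.781, -0.0, 0.0]
ft_force: [-0.3, 0.2, -0.5]
grip_width: 0.597
grasp_force: 0.0
```

```bash
python3 -c "
from h import *
go([(.4283,-.248,-.005)],102.5)"
```

```text
t 16.75 p [ 0.4246 -0.2489  0.1436] th 102.66 zax [ 4.e-04 -5.e-04 -1.e+00] F [-0.3  0.2 -0.5] w 0.597 gf 0.0
[ 0.4283 -0.248  -0.005 ] tool off [0.0002 0.0037 0.1486] dist 0.149
rotz 0.16
```

Call:
jog_arm([
  {"gripper": 0.6,"offset": [0,0.0037,0.03],"rotation": [0,0,0]},
  {"gripper": 0.6,"offset": [0,0,0.035],"rotation": [0,0,0]},
  {"gripper": 0.6,"offset": [0,0,0.035],"rotation": [0,0,0]},
  {"gripper": 0.6,"offset": [0,0,0.025],"rotation": [0,0,0]},
  {"gripper": 0.6,"offset": [0,0,0.008],"rotation": [0,0,0]},
  {"gripper": 0.6,"offset": [0,0,0.004],"rotation": [0,0,0]},
  {"gripper": 0.6,"offset": [0,0,0.003],"rotation": [0,0,0]},
  {"gripper": 0.6,"offset": [0,0,0],"rotation": [0,0,0]},
])

```text
clock: 17.55
position: [0.4289, -0.2483, 0.0041]
ee_rot: [0.626, 0.78, -0.0, 0.001]
ft_force: [-0.2, -0.5, -0.3]
grip_width: 0.603
grasp_force: 0.0
```

Call:
jog_arm([
  {"gripper": 0.6,"offset": [0,0,0.003],"rotation": [0,0,0]},
  {"gripper": 0.6,"offset": [0,0,0.002],"rotation": [0,0,0]},
  {"gripper": 0.6,"offset": [0,0,0.002],"rotation": [0,0,0]},
  {"gripper": 0.6,"offset": [0,0,0],"rotation": [0,0,0]},
])

```text
clock: 17.95
position: [0.4281, -0.248, -0.0039]
ee_rot: [0.625, 0.78, -0.0, -0.0]
ft_force: [-0.4, 0.2, 0.1]
grip_width: 0.602
grasp_force: 0.0
```

Call:
jog_arm([
  {"gripper": 0,"offset": [0,0,0],"rotation": [0,0,0]},
  {"gripper": 0,"offset": [0,0,0],"rotation": [0,0,0]},
  {"gripper": 0,"offset": [0,0,0],"rotation": [0,0,0]},
  {"gripper": 0,"offset": [0,0,0],"rotation": [0,0,0]},
  {"gripper": 0,"offset": [0,0,0],"rotation": [0,0,0]},
  {"gripper": 0,"offset": [0,0,0],"rotation": [0,0,0]},
  {"gripper": 0,"offset": [0,0,0],"rotation": [0,0,0]},
], newtons=80)

```text
clock: 18.65
position: [0.4285, -0.2481, -0.0035]
ee_rot: [0.625, 0.78, -0.0, 0.0]
ft_force: [-0.4, 0.6, 5.7]
grip_width: 0.145
grasp_force: 78.7
```

```bash
python3 -c "
from h import *
go([(.428,-.248,.15),(.59,.0025,.15)],90.8)"
```

```text
t 18.65 p [ 0.4285 -0.2481 -0.0035] th 102.58 zax [ 3.e-04 -4.e-04 -1.e+00] F [-0.4  0.6  5.7] w 0.145 gf 78.7
[ 0.428 -0.248  0.15 ] tool off [ 1.000e-04 -4.000e-04 -1.535e-01] dist 0.153
[0.59   0.0025 0.15  ] tool off [ 0.2092  0.2127 -0.    ] dist 0.298
rotz 11.78
```

```bash
cat > plan.py <<'E'
from h import *
H=np.array([.590,.0025]);yaw=np.radians(.8)
def pose(xe,ze,a):   # mm, mm, deg: lip edge bottom corner in housing frame -> TCP pose
    r=np.radians(a);ux=np.array([np.cos(r),0,np.sin(r)]);n=np.array([-np.sin(r),0,np.cos(r)])
    t=(np.array([xe,0,ze])+57*ux-3.5*n)/1000
    W=R.from_euler('z',yaw).as_matrix()
    M=W@np.column_stack([[0,1,0],ux,-n])
    return W@t+[H[0],H[1],0],M
def plan(wps,start=None):
    o,p,M,th=st();print('t',round(o['clock'],2),'p',p.round(4),'F',np.round(o['ft_force'],1),'gf',round(o['grasp_force'],1))
    if start: p,M=pose(*start)
    for w in wps:
        q,N=pose(*w);print(w,q.round(4),'off',(M.T@(q-p)).round(4),'rot',np.degrees(R.from_matrix(M.T@N).as_rotvec()).round(2));p,M=q,N
E
python3 -c "
from plan import *
plan([(-42,110,0)])"
```

```text
t 18.65 p [ 0.4285 -0.2481 -0.0035] F [-0.4  0.6  5.7] gf 78.7
(-42, 110, 0) [0.605  0.0027 0.1065] off [ 0.2063  0.2269 -0.11  ] rot [ 0.02  0.02 11.78]
```

Call:
jog_arm([
  {"gripper": 0,"offset": [0,0,-0.015],"rotation": [0,0,0]},
  {"gripper": 0,"offset": [0,0,-0.03],"rotation": [0,0,0]},
  {"gripper": 0,"offset": [0,0,-0.04],"rotation": [0,0,0]},
  {"gripper": 0,"offset": [0,0,-0.04],"rotation": [0,0,0]},
  {"gripper": 0,"offset": [0,0,-0.02],"rotation": [0,0,0]},
  {"gripper": 0,"offset": [0.021,0.0213,0],"rotation": [0,0,0]},
  {"gripper": 0,"offset": [0.021,0.0213,0],"rotation": [0,0,0]},
  {"gripper": 0,"offset": [0.021,0.0213,0],"rotation": [0,0,0]},
  {"gripper": 0,"offset": [0.021,0.0213,0],"rotation": [0,0,0]},
  {"gripper": 0,"offset": [0.021,0.0213,0],"rotation": [0,0,0]},
  {"gripper": 0,"offset": [0.021,0.0213,0],"rotation": [0,0,0]},
  {"gripper": 0,"offset": [0.021,0.0213,0],"rotation": [0,0,0]},
  {"gripper": 0,"offset": [0.021,0.0213,0],"rotation": [0,0,0]},
  {"gripper": 0,"offset": [0.021,0.0213,0],"rotation": [0,0,0]},
  {"gripper": 0,"offset": [0.021,0.0213,0],"rotation": [0,0,0]},
  {"gripper": 0,"offset": [0,0,0],"rotation": [0,0,6]},
  {"gripper": 0,"offset": [0,0,0],"rotation": [0,0,5.8]},
  {"gripper": 0,"offset": [0,0,0],"rotation": [0,0,0]},
])

```text
clock: 20.45
position: [0.5902, 0.0037, 0.1417]
ee_rot: [0.703, 0.712, -0.0, -0.0]
ft_force: [0.2, -0.3, -1.8]
grip_width: 0.147
grasp_force: 78.5
```

```bash
python3 -c "
from plan import *
plan([(-42,110,12),(-42,67,12)])
im=imaging.camera('top');cv2.imwrite('pics/full_t2.png',im)"
```

```text
t 20.45 p [0.5902 0.0037 0.1417] F [ 0.2 -0.3 -1.8] gf 78.5
(-42, 110, 12) [0.6045 0.0027 0.1184] off [-0.0012  0.0143  0.0233] rot [-1.201e+01  1.000e-02 -7.000e-02]
(-42, 67, 12) [0.6045 0.0027 0.0754] off [ 0.     -0.0089  0.0421] rot [0. 0. 0.]
```

Call:
jog_arm([
  {"gripper": 0,"offset": [-0.001,0.014,0],"rotation": [-6,0,0]},
  {"gripper": 0,"offset": [0,0,0],"rotation": [-6,0,0]},
  {"gripper": 0,"offset": [0,-0.005,0.023],"rotation": [0,0,0]},
  {"gripper": 0,"offset": [0,-0.003,0.015],"rotation": [0,0,0]},
  {"gripper": 0,"offset": [0,-0.002,0.012],"rotation": [0,0,0]},
  {"gripper": 0,"offset": [0,0,0],"rotation": [0,0,0]},
])

```text
clock: 21.1
position: [0.6042, 0.0026, 0.0883]
ee_rot: [0.698, 0.708, 0.074, 0.072]
ft_force: [0.3, 0.3, -1.9]
grip_width: 0.14
grasp_force: 78.8
```

```bash
python3 -c "
from plan import *
plan([(-42,67,12),(-58,67,12)])
print(st()[2].round(3).tolist())"
```

```text
t 21.1 p [0.6042 0.0026 0.0883] F [ 0.3  0.3 -1.9] gf 78.8
(-42, 67, 12) [0.6045 0.0027 0.0754] off [ 0.0001 -0.0023  0.0127] rot [-0.19 -0.04  0.02]
(-58, 67, 12) [0.5885 0.0025 0.0754] off [-0.     -0.0157 -0.0033] rot [0. 0. 0.]
[[-0.015, 0.979, 0.205], [1.0, 0.014, 0.004], [0.001, 0.205, -0.979]]
```

Call:
jog_arm([
  {"gripper": 0,"offset": [0,-0.0015,0.007],"rotation": [0,0,0]},
  {"gripper": 0,"offset": [0,-0.001,0.0055],"rotation": [0,0,0]},
  {"gripper": 0,"offset": [0,0,0],"rotation": [0,0,0]},
  {"gripper": 0,"offset": [0,-0.004,-0.0008],"rotation": [0,0,0]},
  {"gripper": 0,"offset": [0,-0.004,-0.0008],"rotation": [0,0,0]},
  {"gripper": 0,"offset": [0,0,0],"rotation": [0,0,0]},
])

```text
clock: 21.7
position: [0.5966, 0.0024, 0.0776]
ee_rot: [0.698, 0.708, 0.074, 0.074]
ft_force: [-0.2, 0.3, -1.5]
grip_width: 0.141
grasp_force: 78.8
```

Call:
jog_arm([
  {"gripper": 0,"offset": [0,-0.0004,0.002],"rotation": [0,0,0]},
  {"gripper": 0,"offset": [0,-0.004,-0.0008],"rotation": [0,0,0]},
  {"gripper": 0,"offset": [0,-0.0035,-0.0008],"rotation": [0,0,0]},
  {"gripper": 0,"offset": [0,0,0],"rotation": [0,0,0]},
])

```text
clock: 22.1
position: [0.5888, 0.0023, 0.0753]
ee_rot: [0.698, 0.708, 0.074, 0.073]
ft_force: [-0.7, -0.1, -2.5]
grip_width: 0.146
grasp_force: 78.8
```

```bash
python3 -c "
from plan import *
plan([(-58,65.5,12)])
a=imaging.camera('top')[140:220,275:375];b=imaging.camera('scene')[165:245,260:340]
cv2.imwrite('pics/t3.png',np.hstack([cv2.resize(a,(450,400),interpolation=2),cv2.resize(b,(350,400),interpolation=2)]))"
```

```text
t 22.1 p [0.5888 0.0023 0.0753] F [-0.7 -0.1 -2.5] gf 78.8
(-58, 65.5, 12) [0.5885 0.0025 0.0739] off [ 0.0001 -0.0006  0.0013] rot [-0.02  0.02 -0.01]
```

View pics/t3.png

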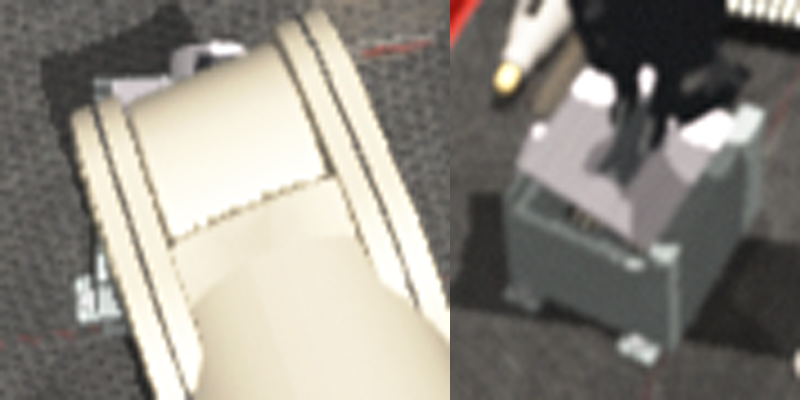

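The picture shows the plate tilted, with its low edge tucked at the lip near (640,245) and the far edge raised. Cartridge B sits down in the cavity at (580,215). Next I'll lower the far edge.

```bash
python3 -c "
from plan import *
plan([(-58,65.5,12),(-58,65,9),(-58,65,6),(-58,65,3),(-58,64.7,0),(-58,64.2,0)])"
```

```text
t 22.2 p [0.5894 0.0023 0.0754] F [ 0.1 -0.  -1.5] gf 78.8
(-58, 65.5, 12) [0.5885 0.0025 0.0739] off [ 0.0002 -0.0012  0.0013] rot [ 0.01  0.02 -0.02]
(-58, 65, 9) [0.5888 0.0025 0.0705] off [ 0.     -0.0004  0.0035] rot [ 3. -0.  0.]
(-58, 65, 6) [0.5891 0.0025 0.0675] off [ 0.     -0.0003  0.003 ] rot [ 3.  0. -0.]
(-58, 65, 3) [0.5891 0.0025 0.0645] off [-0.     -0.0003  0.003 ] rot [ 3. -0. -0.]
(-58, 64.7, 0) [0.589  0.0025 0.0612] off [-0.     -0.0003  0.0033] rot [ 3. -0.  0.]
(-58, 64.2, 0) [0.589  0.0025 0.0607] off [0.     0.     0.0005] rot [0. 0. 0.]
```

Call:
jog_arm([
  {"gripper": 0,"offset": [0,-0.001,0.0013],"rotation": [0,0,0]},
  {"gripper": 0,"offset": [0,-0.0004,0.0035],"rotation": [3,0,0]},
  {"gripper": 0,"offset": [0,0,0],"rotation": [0,0,0]},
  {"gripper": 0,"offset": [0,-0.0003,0.003],"rotation": [3,0,0]},
  {"gripper": 0,"offset": [0,0,0],"rotation": [0,0,0]},
])

```text
clock: 22.7
position: [0.5898, 0.0025, 0.0671]
ee_rot: [0.701, 0.711, 0.038, 0.037]
ft_force: [-0.6, 0.6, -2.2]
grip_width: 0.145
grasp_force: 78.7
```

```bash
python3 -c "
from plan import *
plan([(-58,65,6),(-58,65,3),(-58,64.7,0)])"
```

```text
t 22.7 p [0.5898 0.0025 0.0671] F [-0.6  0.6 -2.2] gf 78.7
(-58, 65, 6) [0.5891 0.0025 0.0675] off [-0.     -0.0007 -0.0005] rot [ 0.02 -0.04 -0.03]
(-58, 65, 3) [0.5891 0.0025 0.0645] off [-0.     -0.0003  0.003 ] rot [ 3. -0. -0.]
(-58, 64.7, 0) [0.589  0.0025 0.0612] off [-0.     -0.0003  0.0033] rot [ 3. -0.  0.]
```

Call:
jog_arm([
  {"gripper": 0,"offset": [0,-0.001,0.0025],"rotation": [3,0,0]},
  {"gripper": 0,"offset": [0,0,0],"rotation": [0,0,0]},
  {"gripper": 0,"offset": [0,-0.0003,0.003],"rotation": [2.9,0,0]},
  {"gripper": 0,"offset": [0,0,0],"rotation": [0,0,0]},
])

```text
clock: 23.1
position: [0.5887, 0.0024, 0.0615]
ee_rot: [0.702, 0.712, 0.001, 0.001]
ft_force: [-1.1, 0.1, -1.8]
grip_width: 0.146
grasp_force: 78.8
```

```bash
python3 -c "
from plan import *
plan([(-58,64.3,0)]);print(st()[2].round(4).tolist())"
```

```text
t 23.1 p [0.5887 0.0024 0.0615] F [-1.1  0.1 -1.8] gf 78.8
(-58, 64.3, 0) [0.589  0.0025 0.0608] off [0.     0.0003 0.0007] rot [ 0.18 -0.03 -0.03]
[[-0.0134, 0.9999, 0.0031], [0.9999, 0.0134, 0.0006], [0.0006, 0.0031, -1.0]]
```

Call:
jog_arm([
  {"gripper": 0,"offset": [0,0,0.0007],"rotation": [0.2,0,0]},
  {"gripper": 0,"offset": [0,0,0.0007],"rotation": [0,0,0]},
  {"gripper": 0,"offset": [0,0,0],"rotation": [0,0,0]},
])

```text
clock: 23.4
position: [0.5882, 0.0024, 0.0606]
ee_rot: [0.702, 0.712, -0.0, -0.0]
ft_force: [-0.2, 0.7, -0.5]
grip_width: 0.147
grasp_force: 79.1
```

Call:
jog_arm([
  {"gripper": 0,"offset": [0,0,0.0007],"rotation": [0,0,0]},
  {"gripper": 0,"offset": [0,0,0.0005],"rotation": [0,0,0]},
  {"gripper": 0,"offset": [0,0,0],"rotation": [0,0,0]},
])

```text
clock: 23.7
position: [0.5883, 0.0025, 0.0606]
ee_rot: [0.702, 0.712, -0.001, -0.0]
ft_force: [-7.6, -0.9, 13.0]
grip_width: 0.145
grasp_force: 81.1
```

Call:
jog_arm([
  {"gripper": 0.5,"offset": [0,0,0],"rotation": [0,0,0]},
  {"gripper": 0.5,"offset": [0,0,0],"rotation": [0,0,0]},
  {"gripper": 0.5,"offset": [0,0,0],"rotation": [0,0,0]},
  {"gripper": 0.5,"offset": [0,0,0],"rotation": [0,0,0]},
  {"gripper": 0.5,"offset": [0,0,-0.01],"rotation": [0,0,0]},
  {"gripper": 0.5,"offset": [0,0,-0.03],"rotation": [0,0,0]},
  {"gripper": 0.5,"offset": [0,0,-0.04],"rotation": [0,0,0]},
  {"gripper": 0.5,"offset": [0,0,-0.04],"rotation": [0,0,0]},
  {"gripper": 0.5,"offset": [-0.04,0,-0.01],"rotation": [0,0,0]},
  {"gripper": 0.5,"offset": [-0.04,-0.01,0],"rotation": [0,0,0]},
  {"gripper": 0.5,"offset": [-0.04,-0.01,0],"rotation": [0,0,0]},
  {"gripper": 0.5,"offset": [-0.04,-0.01,0],"rotation": [0,0,0]},
  {"gripper": 0.5,"offset": [-0.04,-0.01,0],"rotation": [0,0,0]},
  {"gripper": 0.5,"offset": [-0.04,-0.01,0],"rotation": [0,0,0]},
  {"gripper": 0.5,"offset": [-0.04,-0.01,0],"rotation": [0,0,0]},
  {"gripper": 0.5,"offset": [0,0,0],"rotation": [0,0,0]},
  {"gripper": 0.5,"offset": [0,0,0],"rotation": [0,0,0]},
])

```text
clock: 25.4
position: [0.5321, -0.2791, 0.1897]
ee_rot: [0.703, 0.711, -0.0, -0.001]
ft_force: [0.7, 1.2, 0.4]
grip_width: 0.499
grasp_force: 0.0
```

```bash
python3 -c "
from plan import *
plan([])
im=imaging.camera('top');cv2.imwrite('pics/full_t4.png',im);s=imaging.camera('scene');cv2.imwrite('pics/full_s4.png',s)
W=R.from_euler('z',yaw).as_matrix()
P=lambda c,x,y,z:proj(c,W@(np.array([x,y,z])/1000)+[*H,0])
def prof(c,a,b,n):
    I=im if c=='top' else s
    q=np.array([P(c,*(np.array(a)+(np.array(b)-a)*k/(n-1))) for k in range(n)])
    return cv2.remap(cv2.cvtColor(I,cv2.COLOR_BGR2GRAY),q[:,0].astype('f').reshape(1,-1),q[:,1].astype('f').reshape(1,-1),1).ravel().tolist()
# along y at z=68, x=-30 and 40: edges of plate at +-60 ; along x at y=+-40 (lip at -49, stop at 59)
for x in (-30,40): print('y -75..75 step3, x',x,prof('top',(x,-75,68),(x,75,68),51))
for y in (-40,40): print('x -70..70 step 2.8, y',y,prof('top',(-70,y,68),(70,y,68),51))
for x in (-30,40): print('scene y, x',x,prof('scene',(x,-75,68),(x,75,68),51))
for y in (-40,40): print('scene x, y',y,prof('scene',(-70,y,68),(70,y,68),51))
"
```

```text
t 25.4 p [ 0.5321 -0.2791  0.1897] F [0.7 1.2 0.4] gf 0.0
y -75..75 step3, x -30 [80, 100, 191, 224, 222, 220, 255, 255, 254, 254, 254, 254, 254, 254, 254, 254, 254, 254, 254, 254, 254, 254, 254, 254, 254, 254, 254, 254, 254, 254, 254, 254, 254, 254, 254, 254, 254, 254, 254, 254, 254, 254, 254, 255, 255, 205, 218, 226, 181, 81, 62]
y -75..75 step3, x 40 [219, 220, 222, 223, 224, 243, 255, 254, 254, 254, 254, 254, 254, 254, 254, 254, 254, 254, 254, 254, 254, 254, 254, 254, 254, 254, 254, 254, 254, 254, 254, 254, 254, 254, 254, 254, 254, 254, 254, 254, 254, 254, 254, 254, 253, 242, 225, 222, 222, 127, 153]
x -70..70 step 2.8, y -40 [104, 119, 161, 234, 226, 224, 223, 223, 224, 239, 255, 255, 254, 254, 254, 254, 254, 254, 254, 254, 254, 254, 254, 254, 254, 254, 254, 254, 254, 254, 254, 254, 254, 254, 254, 254, 253, 254, 254, 254, 254, 254, 254, 254, 255, 255, 181, 203, 184, 76, 76]
x -70..70 step 2.8, y 40 [115, 138, 183, 227, 225, 223, 224, 237, 252, 255, 254, 254, 254, 254, 254, 254, 254, 254, 254, 254, 254, 254, 254, 254, 254, 254, 254, 254, 254, 254, 254, 254, 254, 254, 254, 254, 25
[... 448 characters left out ...]
255, 255, 255, 255, 255, 255, 255, 255, 255, 255, 255, 255, 255, 255, 255, 255, 255, 255, 255, 255, 255, 255, 255, 255, 255, 254, 251, 240, 234, 237, 224, 183]
scene x, y -40 [128, 136, 165, 216, 236, 239, 240, 244, 251, 254, 255, 255, 255, 255, 255, 255, 255, 255, 255, 255, 255, 255, 255, 255, 255, 246, 203, 176, 186, 201, 214, 235, 250, 255, 255, 255, 255, 255, 255, 255, 255, 255, 255, 255, 244, 218, 203, 203, 163, 131, 119]
scene x, y 40 [132, 147, 189, 225, 237, 239, 240, 246, 252, 254, 255, 255, 255, 255, 255, 255, 255, 255, 255, 255, 255, 255, 255, 255, 255, 255, 255, 255, 255, 255, 255, 255, 255, 255, 255, 255, 255, 255, 255, 255, 255, 255, 255, 253, 244, 221, 223, 225, 207, 170, 110]
```

```bash
python3 -c "
from workcell import workorder
print(workorder.hand_in())"
```

```text
the job is handed in; nothing more can be done
None
```

The job is handed in at about 25.5 s, though no verdict came back: cartridge B went down into the housing without resistance (I found it by measuring sizes in the images, not by trying all three). The cover checks out flat and within about 2 mm of its seat, and the arm never went near cartridges A and C and never touched the wrench or the bearing.

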